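# Find the key to the knife drawer

### The arm

A 6-joint arm with a two-finger parallel gripper is mounted at the origin on the work surface. World frame = base frame: x ahead of the robot, y to its left, z up, the work surface at z = 0. Lengths are in m, angles in rad, forces in N, time in s.
With the tool pointing down it reaches from about 0.25 to 0.85 m from the base axis. Payload 12.5 kg.
Tool frame: the origin (TCP) lies where the fingers leave the gripper's body, on its centre line; the fingertips stand 84 mm ahead of it and the grasp point (between the pads) lies 65 mm ahead of it; z points along the fingers, y is the line along which they close (so a half turn about z gives the same grasp; the last joint's range is limited). The gripper opens to 93 mm and grips with 3 to 60 N. Pads are 15 mm wide; open, the fingers measure 128 mm over their backs; the gripper's body (75 mm by 188 mm) begins 65 mm behind the grasp point.
Start: joints at [1.09, 0.351, 1.652, -0, 1.139, -0.085], TCP at [0.212, 0.507, 0.303] pointing down, gripper open.
Joint ranges: [-2.75, 2.75], [-0.79, 2.1], [0.01, 2.65], [-1.57, 4.71], [0.07, 3.14], [-2.87, 2.87]. Speed limits (rad/s): [2.22, 2.22, 2.79, 3.14, 3.14, 3.14].

### API

Orientations are given as a unit quaternion [x, y, z, w].
In Python, from plant import r gives the robot as it stands.
- The arm moves only by the tool drive_tool, never from a script. Its arguments are lists of equal length, an entry for each row: "offset": the shift along the tool's x, y, z in m, a list of three; "twist": the turn about the tool's z in degrees. In form: {"offset": [[x, y, z], ...], "twist": [twist, ...]}. A call has 1 to 20 rows; each row shifts and turns the commanded pose from where the row before left it, along the tool's axes as they then stand; what a row does not reach is not made up. A row lasts 1/8 s, in which the tool goes at most 62.5 mm and 10.7 degrees, less where a joint would pass 70% of its speed; a pose out of reach is approached as far as the arm can. A call with a gripper value outside its range is refused whole. "hand" is the finger opening in m, from 0 to 0.093, set as the call begins (left out, the last holds). The fingers move at their own pace and stop on an object; "force" is the grip in N (left out, the last holds). Time passes only in rows, so rows that do not move let the fingers close. It gives the time, the measured TCP pose, the force, the opening and the grip force at its end, in the units of the state.
- r.sense(): the state, without advancing time (a new reading comes with each control period).
- r.grab_frame(name): name is "scene" or "side" or "wrist"; returns a dict with "image" (384x512x3 uint8, red, green, blue), "vertical_fov" (degrees; the focal length in pixels is half the picture's height over the tangent of half this angle, whatever the lens; pixels are square), "cx", "cy" (the principal point, pixels), "R" (3x3) and "t" (3): a world point X has camera coordinates R X + t; the wrist camera has in their place "tool_from_camera" (4x4, takes a point from camera to tool coordinates, whose origin is the TCP and whose axes are the flange's). Camera axes: x right, y down, z forward; pixel columns grow to the right and rows downward; lengths in m; the calibration is good to about 2 mm. A picture is of the moment at which its call begins: read the wrist's pose just before it. There is no depth.
- r.close_job(): hands the job in; it is judged then, once.
The state is a dict: "clock": time; "joint_positions": joint angles; "joint_vel": joint speeds; "joint_torque": joint torques, N m; "ee_pos": TCP position; "ee_rot": TCP orientation; "force": force on the tool from outside, world axes, zero at the start; "ft_torque": the same for the moment, N m; "gripper_width": opening from 0.0 (shut) to 1.0 (fully open); "grip_force": force on a finger pad.
Only numpy, scipy, OpenCV 4.12 (cv2) and the standard library are available. Lean on these libraries where they do the work, as an engineer would, in place of code of your own. Each camera call takes 0.05 s, during which the arm holds its last target. There are 200 camera calls.

### The job

The red or the blue key in the wooden block opens the locked knife drawer, nobody remembers which (the white one is an uncut blank): try them in the lock on the safe's tower, each pushed fully home before you turn it anticlockwise, until one swings the orange latch round as far as it goes, and turn the latch with the key only. Take that key out and see that all three keys stand upright in the block again, any key in any pocket, and only then pull the drawer open to its stop by its black pull. Leave the mug and the oil bottle where they are.

Things in the scene. Friction and masses are not known exactly. Their poses are not given: they have to be found in the camera images.
- safe: grey steel knife safe, fixed; place and yaw vary. Origin: worktop height, in the cabinet (200 by 200, 75 high, x from -90 to +110 mm, y +-100). x points to its back; the drawer front looks along -x. A dark square lock tower, 72 by 72, hollow and deeper than a key blade, stands at its front corner, centred at x -125, y -137 mm.
- keyhole (a point): keyhole centre on the lock's vertical axis, in the top of the brass plate (64 mm square) on the tower, 80 mm above the worktop; axes as the safe's. At latch 0 it is a slot 40 mm along the safe's y, 10 mm along its x; it turns with the latch. A key goes straight down, blade along the slot, till its collar rests on the plate (key origin at this point).
- cam_lock (a joint): turn of the brass plate and orange latch arm: 0 rad = locked (starts at 0 to 0.06), grows anticlockwise from above to a stop at 1.35 rad, drawer free. Friction about 0.1 N m, stays where left. A key has about 0.1 rad play. A wrong key jams after about 0.25 rad of key turn (joint below 0.4 unless forced); turn it back and draw it out. The right key, which varies, turns right to the stop.
- latch_tip (a point): tip of the orange latch arm, 14 mm wide, 72 to 80 mm above the worktop, 80 mm from the lock's axis; at 0 rad it points along the safe's +y and bars the drawer's steel keeper tab. A key comes straight out of the lock at the start or the end of its turn, not half way.
- drawer (a joint): how far the drawer is pulled out along the safe's -x: 0 m shut, stop at 0.13 m; friction about 2.5 N. While the latch is at 0 it moves only some 6 mm.
- drawer_pull (a point): top centre of the black pull on the drawer's front, 115 mm above the worktop, moving with the drawer: an upright plate 14 mm thick (safe x) by 50 wide (safe y), rising 40 mm above the cabinet's top (75 mm). A steel keeper tab, top at 92 mm, stands 90 mm from it towards the lock.
- key_block: pale wooden block, fixed, 64 (x) by 210 (y), 66 high; origin: centre of its underside; place and yaw vary. Three pockets open on top, 44 mm along its y by 14 along its x, 62 deep, on its y axis at -62, 0, 62 mm, one key in each in varying order. A key in a pocket rests on its collar (key origin 66 mm above the block's), blade width along the block's y.
- key_red: loose key, red head, upright, 108 mm long, 120 g. Origin: centre of its round brass collar's underside; z up to the head, y along the blade's width. Blade notched on both edges 20 mm below the collar. Above the origin: collar, radius 24, 6 thick; head 12 thick (key x) by 40 wide (key y), from 6 to 50 mm up. All three alike but for head colour and notches.
- key_blue: loose key, blue head, upright, 108 mm long, 120 g. Origin: centre of its round brass collar's underside; z up to the head, y along the blade's width. Blade notched on both edges 42 mm below the collar. Blade below the origin: 6 thick (x), 36 wide (y), 58 long, last 4 mm tapered. A half turn about z makes no difference.
- key_blank: loose key, white head, upright, 108 mm long, 120 g. Origin: centre of its round brass collar's underside; z up to the head, y along the blade's width. An uncut blank without notches: it jams in the lock. Head and blade sized as on the red and blue keys. Grip across the head's 12 mm.
- mug: white mug, radius 40, 85 high, bystander; origin at the centre of its underside (sizes in mm)
- oil: green oil bottle, radius 32, 220 high, bystander; origin at the centre of its underside (sizes in mm)

How it is judged:
By the outcome, as a careful person would: the job done as asked, in the order asked, and still so for the second after the job is handed in, with the robot touching nothing.
It also fails if it takes over 72 s, if anything falls off the work surface, if the arm or the gripper's body presses on something with over 40 N, if the wrist force passes 120 N, or if a joint passes its speed limit or range.

## Working session

There is one attempt and no reset: what is moved stays moved. The work goes in short steps, Python scripts to look and compute and a tool call to move; the robot and the scene stay as the last step left them, time stands still between calls to the robot, and variables do not carry over. Pictures are saved under pics/ and viewed, at most 12 in all, crops included, and the job is handed in when it is done.

Besides the shell and the picture viewer there is one more tool, called after "Emit:" as a command line: name --pt "numbers of a row" for each row, then --argument value for the rest. drive_tool: Moves the arm, as the interface text tells. Its arguments: {"type":"object","properties":{"offset":{"type":"array","items":{"type":"array","items":{"type":"number"}}},"twist":{"type":"array","items":{"type":"number"}},"hand":{"type":"number"},"force":{"type":"number"}},"required":["offset","twist"]}

```bash
ls; mkdir -p pics
python3 - <<'E'
from plant import r
import cv2,numpy as np,pickle
s=r.sense();print(s)
d={}
for n in("scene","side","wrist"):
    f=r.grab_frame(n);d[n]=f
    print(n,f["vertical_fov"],f["cx"],f["cy"],f.get("R"),f.get("t"),f.get("tool_from_camera"))
pickle.dump((s,d),open("f0.pkl","wb"))
cv2.imwrite("pics/a.png",np.vstack([np.hstack([d["scene"]["image"],d["side"]["image"]])])[:,:,::-1][:, :].copy() if 0 else cv2.resize(np.hstack([d["scene"]["image"],d["side"]["image"]]),(800,300))[:,:,::-1])
cv2.imwrite("pics/scene.png",d["scene"]["image"][:,:,::-1])
cv2.imwrite("pics/side.png",d["side"]["image"][:,:,::-1])
E
```

```text
pics
{'clock': 0.0, 'joint_positions': array([ 1.09040192e+00,  3.51229077e-01,  1.65243643e+00, -8.90177098e-06,
        1.13908127e+00, -8.45642262e-02]), 'joint_vel': array([-1.46462920e-03, -9.06760353e-04,  9.10313988e-04,  1.25531052e-03,
       -6.14022121e-05,  1.76176083e-04]), 'joint_torque': array([-1.89510378e-03, -4.97291422e+01, -2.85261047e+01,  6.97770528e-02,
        2.56035622e-02, -1.00991688e-04]), 'ee_pos': array([0.21190985, 0.50726702, 0.3022006 ]), 'ee_rot': array([ 1.96623689e-01,  9.80478858e-01, -5.55317831e-04, -1.56967543e-04]), 'force': array([ 0.38315732, -0.35505559,  0.43072573]), 'ft_torque': array([-0.01251128, -0.00569775, -0.02057811]), 'grip_force': 0.0, 'gripper_width': 0.9975902240301445}
scene 50.59521362513542 252.5372686990261 183.6778145596952 [[ 0.3819559   0.92411351 -0.01113192]
 [ 0.74497379 -0.31499717 -0.58803982]
 [-0.54692207  0.21631229 -0.80875537]] [-0.29489199 -0.39424987  1.675659  ] None
side 54.79588622793218 258.10313227996164 188.46470533312515 [[ 0.90022945 -0.43535599  0.00721728]
 [-0.26406093 -0.5590549  -0.78595766]
 [ 0.34620623  0.70563643 -0.6182382 ]] [-0.53022586  0.28212009  0.76442496] None
wrist 70.76919656018862 254.528926331551 191.14827092909277 None None [[ 2.42184708e-04 -9.62374668e-01 -2.71725855e-01  7.50876732e-02]
 [ 9.99999962e-01  2.69216986e-04 -6.22057439e-05  1.80886815e-04]
 [ 1.33018448e-04 -2.71725830e-01  9.62374696e-01 -8.21762628e-02]
 [ 0.00000000e+00  0.00000000e+00  0.00000000e+00  1.00000000e+00]]
```

View pics/scene.png

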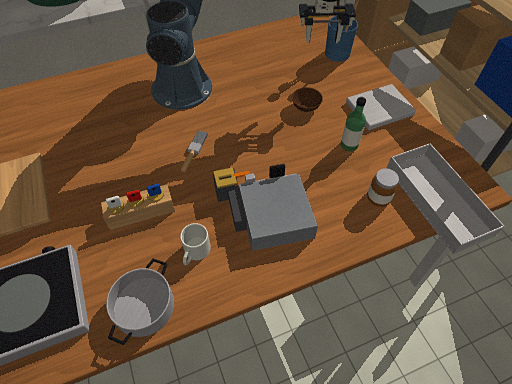

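View pics/side.png

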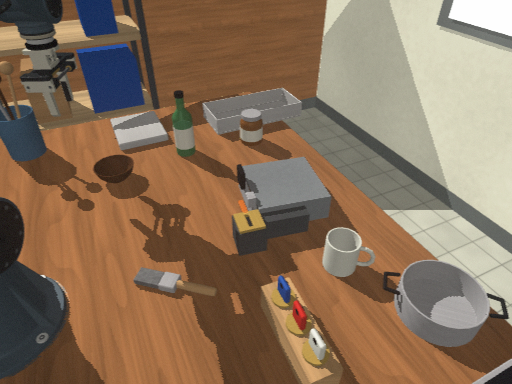

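The scene view shows the key block at (138,205) with white, red and blue heads at (113,202), (134,196) and (154,190). The tower is at (226,180), the latch at (243,175) and the black pull at (277,171). In the side view the plate is at (249,221), and the keys are at (284,290), (299,316) and (317,345).

```bash
cat > h.py <<'E'
import numpy as np,cv2,pickle
from scipy.spatial.transform import Rotation as Ro
def cam(f,s=None):
    h=f["image"].shape[0];F=h/2/np.tan(np.radians(f["vertical_fov"])/2)
    if f.get("R") is not None and "tool_from_camera" not in f:
        R=np.array(f["R"]).T;o=-R@np.array(f["t"])
    else:
        T=np.array(f["tool_from_camera"]);Q=Ro.from_quat(s["ee_rot"]).as_matrix()
        R=Q@T[:3,:3];o=s["ee_pos"]+Q@T[:3,3]
    return F,R,o
def ray(f,px,s=None):
    F,R,o=cam(f,s);p=np.atleast_2d(px).astype(float)
    d=np.c_[(p[:,0]-f["cx"])/F,(p[:,1]-f["cy"])/F,np.ones(len(p))]@R.T
    return o,d
def plane(f,px,z,s=None):
    o,d=ray(f,px,s);return o+d*((z-o[2])/d[:,2])[:,None]
def blobs(f,lo,hi,amin=15,roi=None):
    hsv=cv2.cvtColor(f["image"],cv2.COLOR_RGB2HSV);m=cv2.inRange(hsv,np.array(lo),np.array(hi))
    if roi: k=np.zeros_like(m);x0,y0,x1,y1=roi;k[y0:y1,x0:x1]=1;m=m*k
    c,_=cv2.findContours(m,cv2.RETR_EXTERNAL,cv2.CHAIN_APPROX_NONE)
    return sorted([a for a in c if cv2.contourArea(a)>=amin],key=cv2.contourArea,reverse=True)
def rect(f,c,z,s=None):
    "hull on plane -> center, (w,h), angle deg of long side"
    P=plane(f,c[:,0,:],z,s)[:,:2]
    (cx,cy),(w,h),a=cv2.minAreaRect((P*1000).astype(np.float32))
    if h>w:w,h,a=h,w,a+90
    return np.round([cx,cy,w,h,(a+90)%180-90],1)
E
python3 - <<'E'
from h import *
s,d=pickle.load(open("f0.pkl","rb"))
rois={"scene":(95,160,300,235),"side":(225,180,345,375)}
cols={"red":((0,150,80),(6,255,255),.1),"blue":((108,130,60),(125,255,255),.1),"orange":((7,200,150),(16,255,255),.08),"yellow":((18,140,90),(30,255,255),.08),"black":((0,0,0),(179,255,35),.115)}
for n in("scene","side"):
  for k,(lo,hi,z) in cols.items():
    for c in blobs(d[n],lo,hi,12,rois[n])[:5]:
      print(n,k,cv2.contourArea(c),c[:,0].mean(0).round(),rect(d[n],c,z))
# white head by hand
for n,p in(("scene",[113,202]),("side",[317,345])): print(n,plane(d[n],p,.1))
E
```

```text
scene red 92.0 [134. 195.] [ 531.6 -293.3   42.7   40.2   85. ]
scene blue 100.0 [154. 190.] [ 534.4 -230.7   38.    37.7   -2.5]
scene orange 31.5 [241. 173.] [566.1  45.5  52.7  11.8  82.8]
scene yellow 302.5 [225. 177.] [559.6  -8.3  69.1  64.4  -8. ]
scene yellow 51.0 [117. 208.] [ 544.6 -353.2   47.9   33.   -88. ]
scene yellow 50.5 [156. 196.] [ 545.2 -229.4   46.7   34.8  -86.2]
scene yellow 46.5 [136. 202.] [ 545.  -291.2   47.9   35.1  -81.3]
scene black 141.0 [277. 171.] [627.5 144.2  48.2  44.2 -23.9]
scene black 13.0 [239. 227.] [770.2 -39.5  23.1  16.3  67.2]
side red 232.0 [299. 315.] [ 528.2 -295.9   59.    22.5   83.1]
side blue 176.0 [284. 289.] [ 529.8 -234.1   60.2   21.1   83.5]
side yellow 464.0 [249. 221.] [558.4 -10.6  70.7  64.   82.5]
side yellow 239.0 [316. 355.] [ 521.3 -364.1   45.8   39.5  -40.8]
side yellow 205.5 [299. 325.] [ 522.5 -303.1   45.    39.2  -37. ]
side yellow 166.0 [284. 299.] [ 525.8 -241.    43.6   40.8  -29.8]
scene [[ 0.53205545 -0.35563059  0.1       ]]
side [[ 0.52521867 -0.3603442   0.1       ]]
```

Emit:
drive_tool --pt "-0.038 -0.038 -0.025" --pt "-0.038 -0.038 -0.025" --pt "-0.038 -0.038 0" --pt "-0.038 -0.038 0" --pt "-0.038 -0.038 0" --pt "-0.038 -0.038 0" --pt "-0.038 -0.038 0" --pt "-0.038 -0.038 0" --pt "-0.038 -0.038 0" --pt "-0.038 -0.038 0" --pt "-0.038 -0.038 0" --pt "-0.038 -0.038 0" --pt "-0.038 -0.038 0" --pt "-0.038 -0.038 0" --pt "-0.038 -0.038 0.025" --pt "-0.038 -0.038 0.025" --pt "0 0 0" --pt "0 0 0" --pt "0 0 0" --pt "0 0 0" --twist '[0, 0, 0, 0, 0, 0, 0, 0, 0, 0, 0, 0, 0, 0, 0, 0, 10, 10, 10, 10]' --hand 0.05 --force 40

```text
clock: 2.65
ee_pos: [0.5385, -0.2879, 0.3024]
ee_rot: [0.523, 0.853, 0.0, -0.0]
force: [-0.3, -0.3, 0.4]
gripper_width: 0.539
grip_force: 0.0
```

Emit:
drive_tool --pt "0 0 0" --pt "0 0 0" --pt "0 0 0" --pt "0 0 0" --twist '[10, 10, 7, 0]'

```text
clock: 3.15
ee_pos: [0.5386, -0.2879, 0.3025]
ee_rot: [0.705, 0.709, -0.0, -0.0]
force: [0.5, -0.3, -0.5]
gripper_width: 0.538
grip_force: 0.0
```

```bash
cat > look.py <<'E'
from plant import r
import sys
from h import *
s=r.sense();f=r.grab_frame("wrist");pickle.dump((s,f),open(sys.argv[1]+".pkl","wb"))
cv2.imwrite(f"pics/{sys.argv[1]}.png",f["image"][:,:,::-1])
yx=Ro.from_quat(s["ee_rot"]).as_matrix()
print(s["clock"],s["ee_pos"].round(4),"tool y deg",np.degrees(np.arctan2(yx[1,1],yx[0,1])).round(2),"z",yx[:,2].round(4),"F",s["force"].round(1),s["gripper_width"],s["joint_positions"].round(2))
E
python3 look.py w1
```

```text
3.15 [ 0.5386 -0.2879  0.3025] tool y deg 0.37 z [-4.e-04  2.e-04 -1.e+00] F [ 0.5 -0.3 -0.5] 0.5382291094234953 [-0.57  0.46  1.49 -0.    1.19 -0.57]
```

View pics/w1.png

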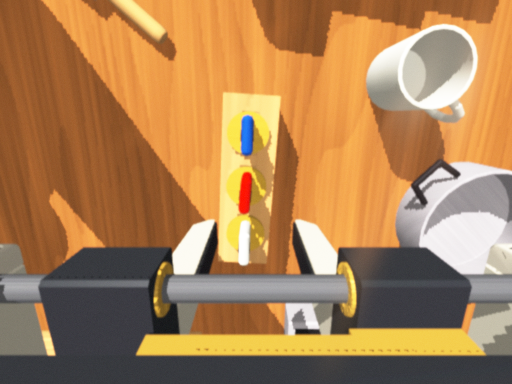

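The wrist view shows the blue head at (247,135), red at (245,193) and white at (244,242), with the fingers straddling the white key. The block is upright in the picture.

Run:
```python
from h import *
s,f=pickle.load(open("w1.pkl","rb"))
for k,lo,hi,z in(("red",(0,150,80),(6,255,255),.116),("red",(174,150,80),(179,255,255),.116),("blue",(105,130,60),(125,255,255),.116),("white",(0,0,140),(179,60,255),.116),("collar",(20,150,120),(30,255,255),.072)):
  for c in blobs(f,lo,hi,60,(215,90,285,270)): print(k,c[:,0].mean(0).round(),rect(f,c,z,s))
# block side edges
g=cv2.cvtColor(f["image"],cv2.COLOR_RGB2HSV)
for y in(105,165,215): print(y,[tuple(int(v) for v in g[y,x]) for x in range(212,292,4)][:])
```

```text
red [245. 193.] [ 529.  -290.7   43.5   10.8   85.6]
blue [247. 135.] [ 531.2 -231.7   36.5    9.8   89.7]
white [244. 243.] [ 527.8 -347.8   53.1   12.    87. ]
collar [247. 131.] [ 5.311e+02 -2.311e+02  4.770e+01  4.540e+01  4.000e-01]
collar [246. 184.] [ 528.7 -294.9   46.8   46.3   45. ]
collar [245. 231.] [ 527.3 -353.8   47.7   45.5  -89.6]
105 [(16, 171, 245), (15, 177, 241), (16, 177, 239), (24, 110, 253), (23, 113, 253), (24, 106, 254), (24, 105, 254), (24, 109, 253), (23, 111, 253), (23, 117, 252), (24, 105, 254), (25, 104, 254), (24, 108, 253), (24, 103, 254), (24, 104, 254), (25, 96, 254), (26, 95, 255), (18, 155, 247), (16, 176, 240), (14, 177, 233)]
165 [(16, 168, 246), (16, 173, 243), (18, 154, 247), (24, 109, 253), (24, 112, 253), (25, 99, 254), (25, 101, 254), (19, 130, 243), (19, 139, 239), (21, 132, 246), (16, 148, 191), (16, 144, 183), (16, 144, 193), (16, 143, 194), (16, 147, 200), (17, 141, 225), (13, 178, 153), (13, 186, 152), (12, 177, 143), (12, 178, 139)]
215 [(17, 172, 245), (15, 173, 243), (23, 117, 253), (25, 100, 254), (26, 98, 254), (25, 100, 254), (24, 115, 253), (21, 168, 237), (23, 183, 242), (20, 170, 226), (17, 155, 165), (15, 141, 186), (16, 146, 190), (16, 142, 192), (16, 146, 192), (13, 183, 170), (13, 184, 162), (13, 180, 147), (13, 182, 146), (13, 185, 145)]
```

Emit:
drive_tool --pt "0.028 -0.004 0" --pt "0.0285 -0.0035 0" --pt "0 0 0" --pt "0 0 0.04" --pt "0 0 0.04" --pt "0 0 0.035" --pt "0 0 0.0255" --pt "0 0 0" --twist '[2, 0, 0, 0, 0, 0, 0, 0]'

```text
clock: 4.2
ee_pos: [0.5312, -0.2318, 0.1607]
ee_rot: [0.717, 0.697, -0.001, -0.001]
force: [-0.8, -0.1, 0.5]
gripper_width: 0.535
grip_force: 0.0
```

Emit:
drive_tool --pt "0 0 0" --pt "0 0 0" --pt "0 0 0" --pt "0 0 0" --pt "0 0 -0.02" --pt "0 0 -0.05" --pt "0 0 -0.05" --pt "0 0 0" --twist '[0, 0, 0, 0, 0, 0, 0, 0]' --hand 0.0

```text
clock: 5.2
ee_pos: [0.5328, -0.2318, 0.2859]
ee_rot: [0.717, 0.697, 0.001, 0.003]
force: [0.3, 0.3, -2.4]
gripper_width: 0.125
grip_force: 40.0
```

```bash
python3 look.py w2
```

```text
5.2 [ 0.5328 -0.2318  0.2859] tool y deg -1.67 z [ 0.0058 -0.0031 -1.    ] F [ 0.3  0.3 -2.4] 0.125037912706485 [-0.49  0.42  1.59  0.    1.12 -0.46]
```

Emit:
drive_tool --pt "0.04 0.005 0" --pt "0.04 0.005 0" --pt "0.04 0.004 0" --pt "0.037 0.004 0" --pt "0 0 0" --pt "0 0 0" --twist '[3, 3, 0, 0, 0, 0]'

```text
clock: 6.0
ee_pos: [0.564, -0.0772, 0.281]
ee_rot: [0.753, 0.658, -0.001, -0.001]
force: [1.2, -0.1, -1.5]
gripper_width: 0.13
grip_force: 40.0
```

```bash
python3 look.py w3
```

```text
6.0 [ 0.564  -0.0772  0.281 ] tool y deg -7.67 z [-2.e-03  2.e-04 -1.e+00] F [ 1.2 -0.1 -1.5] 0.1297246161120852 [-0.22  0.41  1.62 -0.    1.11 -0.08]
```

View pics/w3.png

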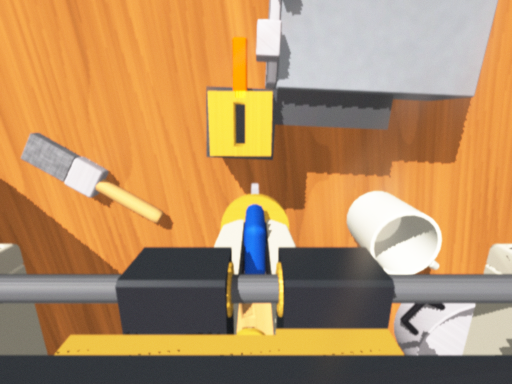

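The wrist view shows the brass plate at (240,123) with its slot at (240,123) and the latch at (240,62). The blue key is in the grip with its head at (255,240).

```bash
cat > meas.py <<'E'
from h import *
import sys
s,f=pickle.load(open(sys.argv[1]+".pkl","rb"))
zt=s["ee_pos"][2]
for k,lo,hi,z,roi in(("plate",(20,150,120),(32,255,255),.08,(190,75,290,175)),("slot",(0,0,0),(179,255,90),.08,(226,98,254,152)),("latch",(6,200,120),(16,255,255),.08,(228,30,250,90)),
  ("head",(105,130,60),(125,255,255),zt-.046,(235,150,280,275)),("headr",(0,150,80),(6,255,255),zt-.046,(235,150,280,275)),("collar",(20,150,120),(32,255,255),zt-.09,(205,185,305,255))):
  for c in blobs(f,lo,hi,60,roi)[:2]:
    q=rect(f,c,z,s); Q=Ro.from_quat(s["ee_rot"]).as_matrix()
    print(k,c[:,0].mean(0).round(),q,"tool",(Q.T@(np.r_[q[:2]/1000,z]-s["ee_pos"])).round(4))
E
python3 meas.py w3
```

```text
plate [240. 118.] [559.3  -2.6  78.9  64.5  82. ] tool [ 0.0733 -0.0142  0.201 ]
slot [240. 123.] [557.7  -8.6  35.6   7.2  81.7] tool [ 0.0672 -0.0149  0.201 ]
head [254. 241.] [565.8 -64.5  38.7  11.4  83. ] tool [0.0128 0.0002 0.046 ]
collar [254. 210.] [565.4 -64.3  46.8  24.1  -6.7] tool [ 0.013  -0.0001  0.09  ]
```

Emit:
drive_tool --pt "0.033 -0.0073 0" --pt "0.033 -0.0072 0" --pt "0 0 0" --pt "0 0 0.02" --pt "0 0 0.02" --pt "0 0 0.01" --pt "0 0 0.01" --pt "0 0 0" --twist '[0.6, 0, 0, 0, 0, 0, 0, 0]'

```text
clock: 7.05
ee_pos: [0.5591, -0.0098, 0.2218]
ee_rot: [0.756, 0.654, -0.0, -0.0]
force: [-0.2, 0.3, -0.1]
gripper_width: 0.127
grip_force: 40.0
```

```bash
python3 look.py w4
```

```text
7.05 [ 0.5591 -0.0098  0.2218] tool y deg -8.3 z [-0.001 -0.    -1.   ] F [-0.2  0.3 -0.1] 0.12720146462633622 [-0.1   0.46  1.7  -0.    0.98  0.04]
```

Emit:
drive_tool --pt "0 0 0.015" --pt "0 0 0.015" --pt "0 0 0.01" --pt "0 0 0.004" --pt "0 0 0" --twist '[0, 0, 0, 0, 0]'

```text
clock: 7.72
ee_pos: [0.5591, -0.0094, 0.1791]
ee_rot: [0.756, 0.654, -0.0, -0.0]
force: [-7.4, 1.0, 11.9]
gripper_width: 0.127
grip_force: 40.0
```

Emit:
drive_tool --pt "0 -0.0015 0" --pt "0 0 0" --pt "0 0 0.002" --pt "0 0 0" --twist '[0, 0, 0, 0]'

```text
clock: 8.22
ee_pos: [0.5587, -0.0094, 0.179]
ee_rot: [0.756, 0.654, 0.001, 0.001]
force: [-7.4, -0.5, 28.2]
gripper_width: 0.127
grip_force: 40.0
```

Run:
```python
from plant import r
from h import *
f=r.grab_frame("side");g=r.grab_frame("scene");pickle.dump((f,g),open("s5.pkl","wb"))
a=cv2.resize(f["image"][170:270,190:310],(480,400),interpolation=cv2.INTER_CUBIC)
b=cv2.resize(g["image"][130:210,195:275],(320,320),interpolation=cv2.INTER_CUBIC);b=cv2.copyMakeBorder(b,0,80,0,0,cv2.BORDER_CONSTANT)
cv2.imwrite("pics/s5.png",np.hstack([a,b])[:,:,::-1])
```

```text
(no output)
```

View pics/s5.png

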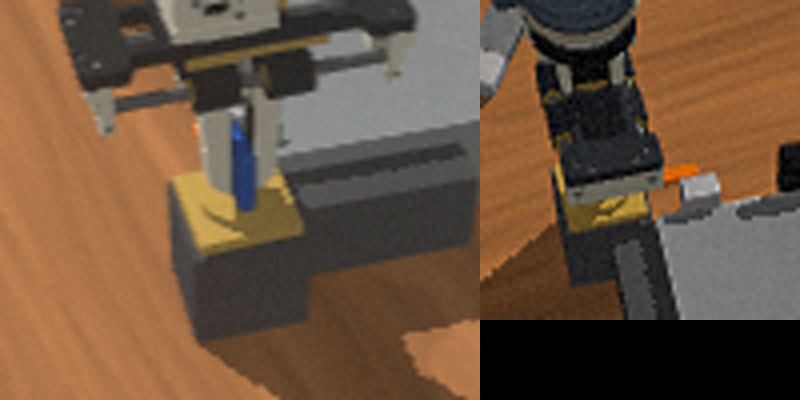

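The side crop shows the blue key in the slot, with its collar apparently on the plate. The head's bottom edge is at about (251,222) in full-frame pixels. I'll check this against the expected height.

Run:
```python
from h import *
f,g=pickle.load(open("s5.pkl","rb"))
F,R,o=cam(f)
def pr(X): c=R.T@(X-o);return np.round([f["cx"]+F*c[0]/c[2],f["cy"]+F*c[1]/c[2]],1)
a=np.radians(-8.3);ux=np.array([np.cos(a),np.sin(a),0]);uy=np.array([-np.sin(a),np.cos(a),0])
k=np.array([.5583,-.0092,0])
for z in(.080,.0845):
  print(z,"bottom corners",[pr(k+sx*ux*.006-uy*.02+[0,0,z+.006]) for sx in(-1,1)],"top",pr(k-uy*.02+[0,0,z+.05]))
c=blobs(f,(105,130,50),(125,255,255),5,(230,190,280,235))[0][:,0]
print(c.min(0),c.max(0),c[c[:,1]>c[:,1].max()-2], c[c[:,1]<c[:,1].min()+2])
```

```text
0.08 bottom corners [array([248.6, 224.2]), array([253.4, 223.2])] top [250.9 209.9]
0.0845 bottom corners [array([248.5, 222.9]), array([253.4, 221.8])] top [250.9 208.4]
[248 201] [252 222] [[250 221]
 [251 222]
 [252 221]] [[248 201]
 [248 202]
 [249 202]
 [249 201]]
```

Emit:
drive_tool --pt "0 0 -0.006" --pt "0 -0.001 0" --pt "0 0 0" --pt "0 0 0.003" --pt "0 0 0.003" --pt "0 0 0.001" --pt "0 0 0" --twist '[0, 0, 0, 0, 0, 0, 0]'

```text
clock: 9.2
ee_pos: [0.5569, -0.0091, 0.1788]
ee_rot: [0.756, 0.654, 0.0, 0.0]
force: [-19.1, 1.6, 46.7]
gripper_width: 0.124
grip_force: 40.0
```

Emit:
drive_tool --pt "0 0 -0.003" --pt "0 0 0" --pt "0 0 0" --pt "0 0 0" --twist '[0, 0, 0, 0]' --hand 0.03

```text
clock: 9.7
ee_pos: [0.5567, -0.0091, 0.1778]
ee_rot: [0.756, 0.654, -0.0, -0.0]
force: [-0.3, -0.2, -0.9]
gripper_width: 0.321
grip_force: 0.0
```

```bash
python3 - <<'E'
from plant import r
from h import *
f=r.grab_frame("side")
for ff in(pickle.load(open("s5.pkl","rb"))[0],f):
  c=blobs(ff,(105,130,50),(125,255,255),5,(230,190,280,235))[0][:,0]
  print(c.min(0),c.max(0),c.mean(0));print(ff["image"][216:228,250].tolist())
print(r.sense()["ee_pos"])
E
python3 look.py w6; python3 meas.py w6
```

```text
[248 201] [252 222] [250.23255814 211.25581395]
[[40, 54, 100], [45, 59, 102], [46, 58, 102], [46, 58, 101], [45, 60, 103], [45, 61, 101], [63, 66, 82], [114, 93, 48], [117, 96, 50], [121, 99, 53], [123, 99, 54], [117, 95, 48]]
[245 200] [251 222] [248.60869565 211.2173913 ]
[[39, 56, 99], [39, 57, 101], [41, 57, 103], [43, 57, 102], [44, 59, 102], [41, 58, 100], [43, 59, 101], [94, 82, 55], [120, 97, 51], [118, 96, 52], [122, 100, 54], [114, 92, 48]]
[ 0.55668456 -0.00911213  0.17788724]
9.75 [ 0.5567 -0.0091  0.1779] tool y deg -8.28 z [-5.e-04  0.e+00 -1.e+00] F [-0.5 -0.4  0.1] 0.3216971350652489 [-0.1   0.52  1.74 -0.    0.88  0.04]
plate [252. 130.] [564.6  56.6  28.4  11.2  71.4] tool [ 0.0662 -0.0016  0.0979]
head [255. 241.] [559.    3.   38.8  10.7  82.3] tool [0.0123 0.0006 0.046 ]
collar [256. 215.] [559.   -3.5  61.5  50.5  -8.3] tool [0.0059 0.0015 0.09  ]
```

Released, the key did not drop any further, so it is home. I'll regrip it and begin the turn.

Emit:
drive_tool --pt "0 0.001 0.001" --pt "0 0 0" --pt "0 0 0" --pt "0 0 0" --pt "0 0 0" --twist '[0, 0, 0, 0, 0]' --hand 0.0 --force 50

```text
clock: 10.42
ee_pos: [0.5576, -0.0092, 0.1772]
ee_rot: [0.756, 0.654, -0.0, -0.0]
force: [-0.4, -0.6, -1.8]
gripper_width: 0.127
grip_force: 50.0
```

Emit:
drive_tool --pt "0 0 0" --pt "0 0 0" --pt "0 0 0" --pt "0 0 0" --pt "0 0 0" --pt "0 0 0" --twist '[-4, -4, -4, -4, -1.5, 0]'

```text
clock: 11.18
ee_pos: [0.5576, -0.0093, 0.1772]
ee_rot: [0.648, 0.761, -0.0, -0.0]
force: [-1.8, -0.1, -1.1]
gripper_width: 0.128
grip_force: 50.0
```

```bash
python3 look.py w7; python3 -c "
from plant import r
print(r.sense()['ft_torque'])"
```

```text
11.175 [ 0.5576 -0.0093  0.1772] tool y deg 9.17 z [-4.e-04 -0.e+00 -1.e+00] F [-1.8 -0.1 -1.1] 0.12846154536933416 [-0.1   0.52  1.74 -0.    0.88 -0.26]
[-0.08892749  0.27052191 -0.07056349]
```

Emit:
drive_tool --pt "0 0 0" --pt "0 0 0" --pt "0 0 0" --pt "0 0 0" --twist '[-2, -2, -2, 0]'

```text
clock: 11.72
ee_pos: [0.5576, -0.0092, 0.1772]
ee_rot: [0.607, 0.795, -0.0, -0.0]
force: [-2.4, -0.2, -2.1]
gripper_width: 0.128
grip_force: 50.0
```

```bash
python3 -c "
from plant import r
print(r.sense()['ft_torque'])"; python3 look.py w8
python3 - <<'E'
from h import *
s,f=pickle.load(open("w8.pkl","rb"))
for c in blobs(f,(6,200,120),(16,255,255),30,(150,0,400,200))[:2]: print(c[:,0].mean(0),rect(f,c,.08,s))
E
```

```text
[-0.17038139  0.48906845 -0.06783661]
11.725 [ 0.5576 -0.0092  0.1772] tool y deg 15.26 z [-3.e-04 -1.e-04 -1.e+00] F [-2.4 -0.2 -2.1] 0.12798352935743704 [-0.1   0.52  1.74 -0.    0.88 -0.37]
[274.21014493 147.        ] [556.1  46.6  45.    1.6 -82.1]
```

Emit:
drive_tool --pt "0 0 0" --pt "0 0 0" --pt "0 0 0" --twist '[-2, -2, 0]'

```text
clock: 12.15
ee_pos: [0.5576, -0.0093, 0.1772]
ee_rot: [0.579, 0.815, -0.0, -0.0]
force: [-2.7, -1.0, -0.8]
gripper_width: 0.126
grip_force: 50.0
```

```bash
python3 -c "
from plant import r
print(r.sense()['ft_torque'])"; python3 look.py w9
python3 - <<'E'
from h import *
for n in("w7","w8","w9"):
  s,f=pickle.load(open(n+".pkl","rb"))
  for c in blobs(f,(5,180,80),(17,255,255),30,(150,0,400,200))[:2]: print(c[:,0].mean(0),rect(f,c,.08,s))
E
```

```text
[-0.16227772  0.5811713  -0.03395427]
12.15 [ 0.5576 -0.0093  0.1772] tool y deg 19.27 z [-3.e-04 -0.e+00 -1.e+00] F [-2.7 -1.  -0.8] 0.12620464221512168 [-0.1   0.52  1.74 -0.    0.88 -0.44]
[199.40072955  79.47159979] [509.9  65.4 130.8  60.2  86. ]
[311.44736842  69.90413534] [573.2  88.4 102.9  27.2  81.2]
[223.83813277  81.28645044] [515.7  62.3 133.8  81.5 -84.8]
[325.7962963   71.12962963] [571.1  91.9 110.5  28.2  81.5]
[227.21694568  83.67816877] [516.4  61.3 141.1  76.6 -85.7]
[335.33451327  78.        ] [569.8  93.8 115.9  29.1  81.6]
```

View pics/w9.png

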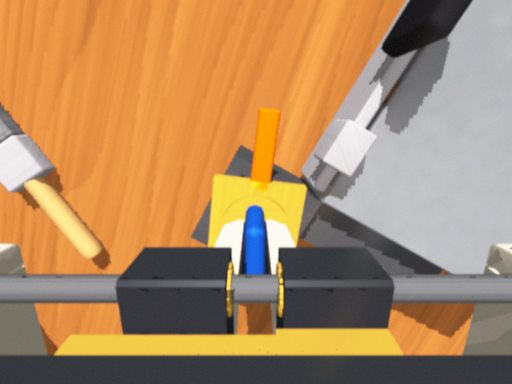

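The latch at (266,145) has turned with the plate and there is no jam, so blue is the right key. I'll keep turning to the stop.

Emit:
drive_tool --pt "0 0 0" --pt "0 0 0" --pt "0 0 0" --pt "0 0 0" --pt "0 0 0" --pt "0 0 0" --pt "0 0 0" --pt "0 0 0" --pt "0 0 0" --pt "0 0 0" --pt "0 0 0" --pt "0 0 0" --twist '[-4, -4, -4, -4, -4, -4, -4, -4, -4, -4, -4, 0]'

```text
clock: 13.7
ee_pos: [0.5576, -0.0093, 0.1772]
ee_rot: [0.232, 0.973, -0.0, -0.0]
force: [-3.0, -1.4, -0.9]
gripper_width: 0.13
grip_force: 50.0
```

```bash
python3 -c "
from plant import r
print(r.sense()['ft_torque'])"
```

```text
[-0.31999945  0.61175734  0.00398134]
```

Emit:
drive_tool --pt "0 0 0" --pt "0 0 0" --pt "0 0 0" --pt "0 0 0" --twist '[-3, -3, -2, 0]'

```text
clock: 14.2
ee_pos: [0.5576, -0.0093, 0.1772]
ee_rot: [0.164, 0.987, -0.0, -0.0]
force: [-4.1, -4.0, -1.7]
gripper_width: 0.123
grip_force: 50.0
```

```bash
python3 -c "
from plant import r
print(r.sense()['ft_torque'])"; python3 look.py w10
```

```text
[-0.56645065  0.62868903 -0.04125556]
14.2 [ 0.5576 -0.0093  0.1772] tool y deg 71.17 z [-3.e-04 -1.e-04 -1.e+00] F [-4.1 -4.  -1.7] 0.12281271535033023 [-0.1   0.52  1.74 -0.    0.88 -1.34]
```

Emit:
drive_tool --pt "0 0 0" --pt "0 0 0" --pt "0 0 0" --twist '[-2, -1.5, 0]'

```text
clock: 14.62
ee_pos: [0.5577, -0.0093, 0.1772]
ee_rot: [0.132, 0.991, -0.0, -0.0]
force: [-3.5, -2.8, -1.3]
gripper_width: 0.125
grip_force: 50.0
```

```bash
python3 -c "
from plant import r
print(r.sense()['ft_torque'])"; python3 look.py w11
```

```text
[-0.77895916  0.775301   -0.17845145]
14.625 [ 0.5577 -0.0093  0.1772] tool y deg 74.78 z [-2.e-04 -2.e-04 -1.e+00] F [-3.5 -2.8 -1.3] 0.12542693269348568 [-0.1   0.52  1.74 -0.    0.88 -1.41]
```

View pics/w11.png

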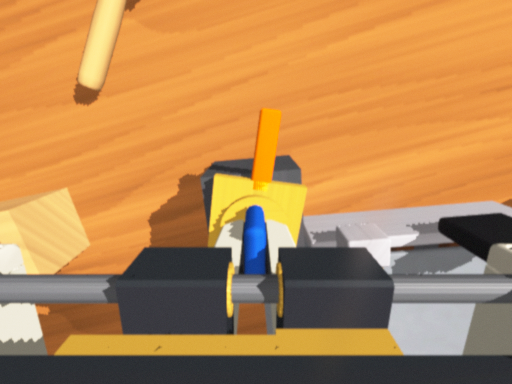

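The latch at (266,148) stays lagged by the key's play and the torque is starting to rise. I'll press on to the stop.

Emit:
drive_tool --pt "0 0 0" --pt "0 0 0" --pt "0 0 0" --pt "0 0 0" --twist '[-2, -2, 0, 0]'

```text
clock: 15.18
ee_pos: [0.5577, -0.0094, 0.1772]
ee_rot: [0.099, 0.995, 0.0, -0.0]
force: [-4.4, -4.5, -1.8]
gripper_width: 0.127
grip_force: 50.9
```

```bash
python3 -c "
from plant import r
print(r.sense()['ft_torque'])"; python3 look.py w12
python3 - <<'E'
from h import *
for n,roi in(("w3",(226,34,252,88)),("w9",(240,95,295,180)),("w11",(240,95,295,180)),("w12",(240,95,295,180))):
  s,f=pickle.load(open(n+".pkl","rb"))
  x=roi; 
  hsv=cv2.cvtColor(f["image"],cv2.COLOR_RGB2HSV)
  for c in blobs(f,(10,225,200),(18,255,255),30,roi)[:2]: print(n,cv2.contourArea(c),c[:,0].mean(0).round(),rect(f,c,.08,s))
  print([tuple(int(q) for q in hsv[y,xx]) for y,xx in(((62,240),(62,200)) if n=="w3" else ((140,267),(140,300)))])
E
```

```text
[-0.82284529  0.76029035 -0.864212  ]
15.175 [ 0.5577 -0.0094  0.1772] tool y deg 78.68 z [-2.e-04  2.e-04 -1.e+00] F [-4.4 -4.5 -1.8] 0.12654750743904847 [-0.1   0.52  1.74  0.    0.88 -1.47]
[(19, 236, 254), (15, 179, 232)]
w9 264.5 [268. 155.] [547.9  45.7  45.5  10.2 -79.1]
w9 119.0 [256. 145.] [540.8  43.8  45.3   2.8 -76.9]
[(19, 255, 254), (16, 177, 241)]
w11 138.0 [257. 144.] [504.1   7.7  47.    3.4 -22.6]
[(20, 255, 255), (14, 185, 226)]
w12 124.5 [263. 144.] [503.9   6.6  46.6   2.1 -21.7]
[(19, 255, 255), (14, 180, 232)]
```

Emit:
drive_tool --pt "0 0 0" --pt "0 0 0" --pt "0 0 -0.005" --pt "0 0 -0.005" --pt "0 0 0" --twist '[2.5, 2.5, 0, 0, 0]'

```text
clock: 15.85
ee_pos: [0.558, -0.0093, 0.188]
ee_rot: [0.141, 0.99, -0.0, 0.001]
force: [-2.4, -3.2, 0.8]
gripper_width: 0.125
grip_force: 50.0
```

Emit:
drive_tool --pt "0 0 -0.03" --pt "0 0 -0.04" --pt "0 0 -0.03" --pt "0 0 0" --pt "0 0 0" --pt "0 0 0" --pt "0 0 0" --pt "0 0 0" --pt "0 0 0" --pt "0 0 0" --pt "0 0 0" --pt "-0.045 -0.004 0" --pt "-0.045 -0.004 0" --pt "-0.045 -0.004 0" --pt "-0.045 -0.004 0" --pt "-0.0425 -0.004 0" --pt "0 0 0" --pt "0 0 0" --twist '[0, 0, 0, 9.5, 9.5, 9.5, 9.5, 9.5, 9.5, 9.5, 9, 0, 0, 0, 0, 0, 0, 0]'

```text
clock: 18.1
ee_pos: [0.5311, -0.2304, 0.2873]
ee_rot: [0.718, 0.696, 0.0, 0.0]
force: [-0.6, 0.6, -1.4]
gripper_width: 0.127
grip_force: 50.0
```

```bash
python3 look.py w13
```

```text
18.1 [ 0.5311 -0.2304  0.2873] tool y deg -1.77 z [ 7.e-04  4.e-04 -1.e+00] F [-0.6  0.6 -1.4] 0.12712830533989622 [-0.49  0.42  1.59  0.    1.13 -0.46]
```

View pics/w13.png

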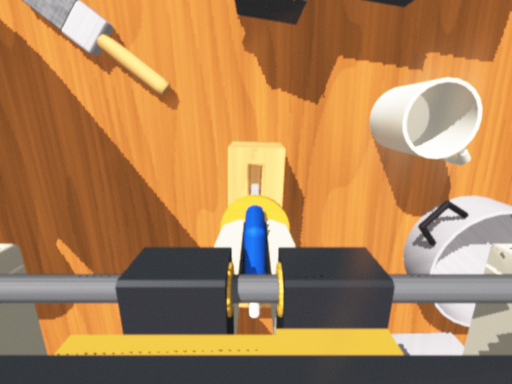

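The blade at (255,188) lines up with the pocket opening at (255,172). I'll lower it.

Emit:
drive_tool --pt "0 0 0.04" --pt "0 0 0.03" --pt "0 0 0.025" --pt "0 0 0.02" --pt "0 0 0.007" --pt "0 0 0" --twist '[0, 0, 0, 0, 0, 0]'

```text
clock: 18.9
ee_pos: [0.5311, -0.2304, 0.1654]
ee_rot: [0.718, 0.696, 0.0, -0.0]
force: [-0.3, 0.3, -0.7]
gripper_width: 0.123
grip_force: 50.0
```

Emit:
drive_tool --pt "0 0 0" --pt "0 0 0" --pt "0 0 0" --pt "0 0 -0.04" --pt "0 0 -0.04" --pt "0 0 -0.04" --pt "0 0 0" --twist '[0, 0, 0, 0, 0, 0, 0]' --hand 0.04

```text
clock: 19.77
ee_pos: [0.5317, -0.2315, 0.2884]
ee_rot: [0.718, 0.696, 0.001, 0.003]
force: [-0.3, 0.2, -0.6]
gripper_width: 0.429
grip_force: 0.0
```

```bash
python3 look.py w14
python3 - <<'E'
from h import *
from plant import r
d={n:r.grab_frame(n) for n in("scene","side")};pickle.dump(d,open("s14.pkl","wb"))
s,f=pickle.load(open("w14.pkl","rb"))
for k,lo,hi,z in(("blue",(105,130,60),(125,255,255),.116),("red",(0,150,80),(6,255,255),.116),("collar",(20,150,120),(30,255,255),.072)):
  for c in blobs(f,lo,hi,60,(215,90,300,270)): print(k,c[:,0].mean(0).round(),rect(f,c,z,s))
a=cv2.resize(d["side"]["image"][170:380,190:350],(457,600));b=cv2.resize(d["scene"]["image"][150:250,90:300],(343,163));b=cv2.copyMakeBorder(b,0,437,0,0,cv2.BORDER_CONSTANT)
cv2.imwrite("pics/s14.png",np.hstack([a,b])[:,:,::-1])
E
```

```text
19.775 [ 0.5317 -0.2315  0.2884] tool y deg -1.78 z [ 0.0051 -0.0027 -1.    ] F [-0.3  0.2 -0.6] 0.4293866689622711 [-0.49  0.42  1.59  0.    1.13 -0.46]
blue [253. 190.] [ 531.6 -226.6   42.6    9.9   88.4]
red [252. 244.] [ 528.8 -285.9   50.3   10.6   87.8]
collar [253. 181.] [ 531.8 -230.2   47.3   46.3    2.2]
collar [252. 232.] [ 528.1 -293.7   48.1   46.7  -62.8]
```

View pics/s14.png

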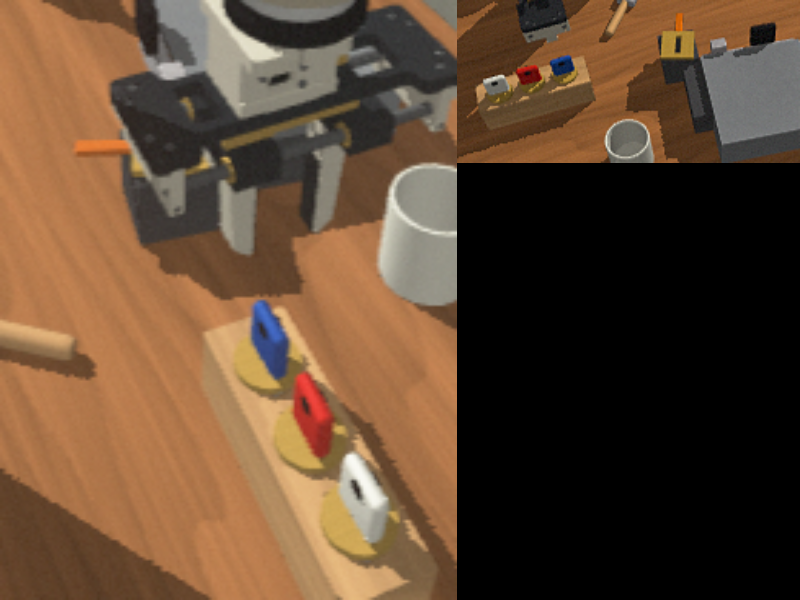

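All three keys stand seated in the block, and the latch has swung out towards the robot. Next I'll go towards the pull.

Emit:
drive_tool --pt "0.045 0.008 0" --pt "0.045 0.008 0" --pt "0.045 0.008 0" --pt "0.045 0.008 0" --pt "0.045 0.008 0" --pt "0.045 0.009 0" --pt "0.043 0.009 0" --pt "0 0 0" --pt "0 0 0" --twist '[0, 0, 0, 0, 0, 0, 0, 7, 0]' --hand 0.06

```text
clock: 21.05
ee_pos: [0.5981, 0.0803, 0.2838]
ee_rot: [0.759, 0.651, -0.001, -0.001]
force: [-0.6, 0.4, 0.2]
gripper_width: 0.645
grip_force: 0.0
```

```bash
python3 look.py w15
python3 - <<'E'
from h import *
d=pickle.load(open("s14.pkl","rb"))
print("oil",plane(d["scene"],[350,148],0.),plane(d["side"],[184,153],0.))
for n in d:
  for c in blobs(d[n],(6,200,120),(16,255,255),8,(180,130,320,260))[:2]: print(n,rect(d[n],c,.08))
E
```

```text
21.05 [0.5981 0.0803 0.2838] tool y deg -8.7 z [-2.4e-03 -2.0e-04 -1.0e+00] F [-0.6  0.4  0.2] 0.645402692174748 [ 0.06  0.47  1.53 -0.    1.15  0.21]
oil [[0.55515457 0.47239644 0.        ]] [[0.53261881 0.47266345 0.        ]]
scene [507.1  14.9  42.3  13.3 -23. ]
```

View pics/w15.png

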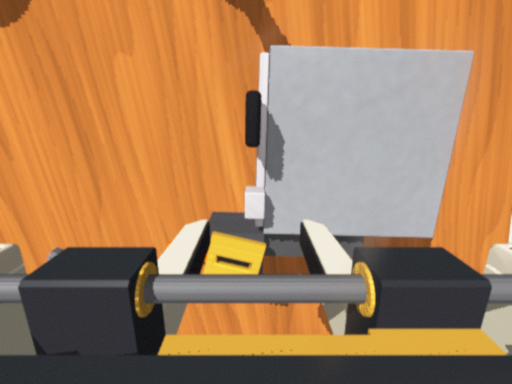

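The pull is at (253,118), the cabinet's top front edge runs along column 268, and the slot is at (234,262), rotated. I'll measure the pull, the slot and the safe's yaw.

Run:
```python
from h import *
s,f=pickle.load(open("w15.pkl","rb"));Q=Ro.from_quat(s["ee_rot"]).as_matrix()
for k,hi,z,roi in(("pull",60,.115,(238,80,263,155)),("slot",90,.08,(212,250,258,275))):
  for c in blobs(f,(0,0,0),(179,255,hi),30,roi)[:1]:
    q=rect(f,c,z,s);print(k,c[:,0].min(0),c[:,0].max(0),q,"tool",(Q.T@(np.r_[q[:2]/1000,z]-s["ee_pos"])).round(4))
m=cv2.inRange(cv2.cvtColor(f["image"],cv2.COLOR_RGB2HSV),np.array((0,0,90)),np.array((179,45,190)))
p=np.array([[np.where(m[y,300:500])[0].max()+300,y] for y in range(70,230,4)]) # right edge = cabinet back
P=plane(f,p,.075,s);v=cv2.fitLine((P[:,:2]*1000).astype(np.float32),cv2.DIST_HUBER,0,.01,.01).ravel();print("back edge deg",np.degrees(np.arctan2(v[1],v[0])))
```

```text
pull [246  92] [260 145] [607.4 151.4  46.1  12.2  79.8] tool [ 0.0717 -0.0012  0.1687]
slot [218 257] [248 266] [558.9  -6.6  36.8   4.7 -21.8] tool [-0.0918 -0.0252  0.2039]
back edge deg 79.83782
```

Emit:
drive_tool --pt "0.036 -0.0006 0" --pt "0.0357 -0.0006 0" --pt "0 0 0" --pt "0 0 0.04" --pt "0 0 0.04" --pt "0 0 0.025" --pt "0 0 0.01" --pt "0 0 0" --twist '[1.5, 0, 0, 0, 0, 0, 0, 0]'

```text
clock: 22.1
ee_pos: [0.6092, 0.1503, 0.1702]
ee_rot: [0.768, 0.641, -0.0, -0.0]
force: [-0.0, 0.1, 0.9]
gripper_width: 0.647
grip_force: 0.0
```

Emit:
drive_tool --pt "0 0 0" --pt "0 0 0" --pt "0 0 0" --pt "0 0 0" --pt "0 0 0" --twist '[0, 0, 0, 0, 0]' --hand 0.0 --force 30

```text
clock: 22.72
ee_pos: [0.6078, 0.1513, 0.1702]
ee_rot: [0.768, 0.641, -0.002, -0.002]
force: [-23.9, 4.9, 18.0]
gripper_width: 0.156
grip_force: 12.1
```

Emit:
drive_tool --pt "0 -0.003 0" --pt "0 -0.008 0" --pt "0 -0.012 0" --pt "0 -0.012 0" --pt "0 -0.012 0" --pt "0 -0.012 0" --pt "0 -0.012 0" --pt "0 -0.012 0" --pt "0 -0.012 0" --pt "0 -0.012 0" --pt "0 -0.01 0" --pt "0 -0.007 0" --pt "0 -0.004 0" --pt "0 0 0" --twist '[0, 0, 0, 0, 0, 0, 0, 0, 0, 0, 0, 0, 0, 0]'

```text
clock: 24.48
ee_pos: [0.4827, 0.1738, 0.1702]
ee_rot: [0.768, 0.641, -0.001, -0.0]
force: [-4.0, -3.6, 3.8]
gripper_width: 0.151
grip_force: 30.0
```

Emit:
drive_tool --pt "0 -0.003 0" --pt "0 -0.002 0" --pt "0 -0.002 0" --pt "0 0 0" --twist '[0, 0, 0, 0]'

```text
clock: 24.98
ee_pos: [0.4785, 0.1745, 0.1702]
ee_rot: [0.768, 0.641, 0.002, 0.002]
force: [15.8, -8.5, -10.2]
gripper_width: 0.15
grip_force: 30.0
```

Emit:
drive_tool --pt "0 0 0" --pt "0 0 0" --pt "0 0 0" --pt "0 0 -0.03" --pt "0 0 -0.05" --pt "0 0 -0.05" --pt "0 0 0" --pt "0 0 0" --twist '[0, 0, 0, 0, 0, 0, 0, 0]' --hand 0.05

```text
clock: 25.98
ee_pos: [0.476, 0.175, 0.2995]
ee_rot: [0.768, 0.641, -0.0, -0.0]
force: [0.1, -0.4, -1.2]
gripper_width: 0.539
grip_force: 0.0
```

```bash
python3 look.py w16
python3 - <<'E'
from h import *
from plant import r
s,f=pickle.load(open("w16.pkl","rb"))
g=r.grab_frame("scene")
for c in blobs(f,(0,0,0),(179,255,60),100,(225,130,285,275))[:2]: print("pull",c[:,0].min(0),c[:,0].max(0),rect(f,c,.115,s))
for c in blobs(g,(0,0,0),(179,255,35),40,(200,110,300,185))[:3]: print("scene black",rect(g,c,.115))
cv2.imwrite("pics/end.png",np.hstack([cv2.resize(g["image"],(400,300)),cv2.resize(f["image"],(400,300))])[:,:,::-1])
E
```

```text
25.975 [0.476  0.175  0.2995] tool y deg -10.27 z [-8.e-04 -1.e-04 -1.e+00] F [ 0.1 -0.4 -1.2] 0.5394814038483892 [0.26 0.28 1.76 0.   1.1  0.44]
pull [252 161] [263 211] [480.  179.3  52.8  11.5  80.2]
pull [271 246] [284 256] [488.9 103.7  14.5  12.1 -10.2]
scene black [500.8 167.4  53.3  43.5 -23.2]
```

View pics/end.png

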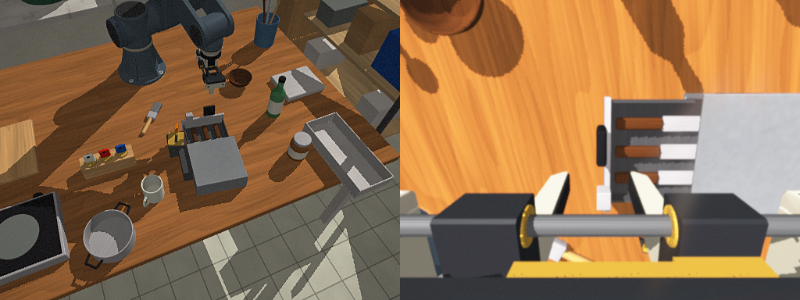

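The drawer is open by about 130 mm, the keys are in the block, and the mug and bottle have not been touched. I'm handing the job in.

```bash
python3 -c "
from plant import r
print(r.close_job())"
```

```text
the job is handed in; nothing more can be done
None
```

The blue key opened the lock on the first try and turned the latch to its stop; all three keys are upright in the block, the drawer is open to its stop (about 130 mm), the mug and bottle were not touched, and I handed the job in at about 26 s.

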